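# Turn the ornament plaque face up at the tipping stop

### The arm

A 7-joint arm with a two-finger parallel gripper is mounted at the origin on the work surface. World frame = base frame: x ahead of the robot, y to its left, z up, the work surface at z = 0. Lengths are in m, angles in rad, forces in N, time in s.
With the tool pointing down it reaches from about 0.4 to 0.85 m from the base axis. Payload 10.4 kg.
Tool frame: the origin (TCP) lies at the very end of the fingers, on their centre line; the grasp point (between the pads) lies 19 mm behind it; y points along the fingers, z is the direction in which the jaws open and shut, and the axes are right-handed (so a half turn about y gives the same grasp; the last joint's range is limited). The gripper opens to 85 mm and grips with 20 to 120 N. Pads are 22 mm wide; open, the fingers measure 114 mm over their backs; the gripper's body (76 mm by 85 mm) begins 54 mm behind the grasp point. The pads swing forward as they close: fully open they stand 13 mm farther back than shut.
Start: joints at [-1.126, 0.332, -0.065, 1.46, 0.022, 1.35, -0.088], TCP at [0.282, 0.558, 0.231] pointing down, gripper open.
Joint ranges: [-2.6, 2.6], [-0.5, 2.12], [-1.47, 1.34], [0.16, 2.42], [-1.27, 4.41], [0.06, 2.06], [-2.6, 2.6]. Speed limits (rad/s): [2.22, 2.22, 2.79, 2.79, 3.14, 3.14, 3.14].

### API

Orientations are given as a unit quaternion [x, y, z, w].
In Python, from workcell import manip gives the robot as it stands.
- The arm moves only by the tool arm_command, never from a script. Its argument "commands" is a list that holds one entry, the list of rows, each a list of 6 numbers: the shift along the world's x, y, z in cm, then the turn, a rotation vector about the world's x, y, z in degrees. A call has 1 to 20 rows; each row is the pose to reach, as a shift and turn from the pose commanded when the call began; what a row does not reach only later rows make up. A row lasts 1/10 s, in which the tool goes at most 50 mm and 8.59 degrees, less where a joint would pass 70% of its speed; a pose out of reach is approached as far as the arm can. A call with a gripper value outside its range is refused whole. "claw" is the finger opening in cm, from 0 to 8.54, set as the call begins (left out, the last holds). The fingers move at their own pace and stop on an object; "newtons" is the grip in N (left out, the last holds). Time passes only in rows, so rows that repeat a pose let the fingers close. It gives the time, the measured TCP pose, the force and the opening at its end, in the units of the state.
- manip.get_obs(): the state, without advancing time (a new reading comes with each control period).
- manip.camera(name): name is "side" or "top" or "wrist"; returns a dict with "pixels" (420x560x3 uint8, blue, green, red), "depth" (420x560 float32, m along the optical axis (not along the pixel's ray), 0 where there is no reading), "K" (3x3 intrinsics, pixels), "rvec" (rotation vector, rad) and "tvec" (3), from world to camera coordinates, as OpenCV has them. Camera axes: x right, y down, z forward; pixel columns grow to the right and rows downward; lengths in m; the calibration is good to about 2 mm. A picture is of the moment at which its call begins.
- manip.hand_in(): hands the job in, once; it reports no verdict.
Trained networks look in the newest picture that a camera, given by its name, has taken for a name from the list of things; names that differ only in an ending like _2 or _b are one class to them, and where a whole thing is asked for, a point or a joint stands for the part that bears it (a point fixed in the world has none). Each returns a list of dicts, best first, with "p" (0 to 1); they miss things now and then, are a little off and sometimes report something else, mostly with a low value. They report only what shows in the picture. A call takes as long as a camera call. They do not tell look-alikes from the thing itself.
- manip.masks_of(camera, thing): "mask" (420x560 bool, what is visible of it) and "bbox" ([left, top, right, bottom] in pixels, round what is visible of it).
The state is a dict: "clock": time; "joint_pos": joint angles; "joint_velocities": joint speeds; "tau": joint torques, N m; "position": TCP position; "ee_rot": TCP orientation; "ft_force": force on the tool from outside, world axes, zero at the start; "torque": the same for the moment, N m; "grip_width": opening from 0.0 (shut) to 1.0 (fully open).
Only numpy, scipy, OpenCV 4.12 (cv2) and the standard library are available. Lean on these libraries where they do the work, as an engineer would, in place of code of your own. Each camera call takes 0.05 s, during which the arm holds its last target.

### The job

The ornament plaque lies face down on the bench, plain back up, in front of the leaning steel stop. Turn it face up without gripping or lifting it: push it along the bench against the stop with the fingertips until it rides up and leans on the sloping face, then reach behind the stop and push the plaque's raised edge over towards the robot, so that it ends lying flat, flower side up, on the bench in front of the stop. Leave the other things on the bench standing where they are.

Things in the scene. Friction and masses are not known exactly. Their poses are not given: they have to be found in the camera images.
- plaque: Flat dark wooden plaque, 84 mm (own x) by 96 mm (own y) by 10 mm thick, about 200 g. One face is plain wood, the other has a brass rim and flower, level with each other. Origin: middle of the flower face. z points from the flower face out through the plain back: up at the start, down when done. It starts on the robot's side of the stop, long edges within 0.25 rad of parallel to it.
- stop: Tipping stop fixed to the bench: waxed, very slippery steel plate, 180 mm long (own y), 6 mm thick, leaning away from the robot at 60 degrees to the bench. Origin: middle of its foot line, where the sloping face meets the bench; x points level away from the robot. The face rises to x = 28, z = 48 mm. Behind it only a base and ribs, up to x = 58 mm and under 40 mm high.
- plaque_middle (a point): Centre of the plaque, half way through its thickness. It starts 65 to 105 mm in front of the stop's foot line, up to 30 mm to either side of the stop's middle.
- edge_a (a point): Middle of the plaque's long edge at its own x = +42 mm, half way through the thickness.
- edge_b (a point): Middle of the plaque's long edge at its own x = -42 mm, half way through the thickness.
- edge_c (a point): Middle of the plaque's short edge at its own y = +48 mm, half way through the thickness.
- edge_d (a point): Middle of the plaque's short edge at its own y = -48 mm, half way through the thickness.
- glue_bottle: White plastic bottle, 40 mm across, 100 mm high, standing to one side of the stop; leave alone. Origin: middle of its underside.
- bead_jar: Glass jar with steel lid, 52 mm across, 55 mm high, standing to one side of the stop; leave alone. Origin: middle of its underside.
- wire_spool: Brass spool standing on end, 44 mm across, 30 mm high, to one side of the stop; leave alone. Origin: middle of its underside.
- stop_top (a point): Middle of the stop's top edge, 48 mm above the bench. A plaque leaning on the slope rests with its lower long edge on the bench at the foot line; its upper edge stands about 25 mm higher than this and overhangs the stop at the back. It stays leaning when left alone.
Not all that is in view belongs to the job. Of the things like the plaque, leave any that is blue or white; of the rest the smaller one is meant.

How it is judged:
By the outcome, as a careful person would: the job done as asked, in the order asked, and still so for the second after the job is handed in, with the robot touching nothing.
It also fails if it takes over 48 s, if anything falls off the work surface, if the arm or the gripper's body presses on something with over 40 N, if the wrist force passes 120 N, or if a joint passes its speed limit or range.

## Working session

There is one attempt and no reset: what is moved stays moved. The work goes in short steps, Python scripts to look and compute and a tool call to move; the robot and the scene stay as the last step left them, time stands still between calls to the robot, and variables do not carry over. Pictures are saved under pics/ and viewed, and the job is handed in when it is done.

Besides the shell and the picture viewer there is one more tool, called after ">>>" by a JSON object that holds its "api" and its "payload". arm_command: Moves the arm, as the interface text tells. Its arguments: {"type":"object","properties":{"commands":{"type":"array"},"claw":{"type":"number"},"newtons":{"type":"number"}},"required":["commands"]}

```bash
mkdir -p pics
cat > h.py <<'E'
import numpy as np, cv2
from workcell import manip
def cam(n):
    c=manip.camera(n); c['R']=cv2.Rodrigues(np.array(c['rvec'],float))[0]; c['t']=np.array(c['tvec'],float).ravel(); return c
def world(c,u,v,d=None):
    if d is None: d=c['depth'][int(v),int(u)]
    p=np.linalg.inv(c['K'])@np.array([u,v,1.0])*d
    return c['R'].T@(p-c['t'])
def cloud(c,m):
    v,u=np.nonzero(m&(c['depth']>0)); d=c['depth'][v,u]
    P=np.linalg.inv(c['K'])@np.vstack([u,v,np.ones(len(u))])*d
    return (c['R'].T@(P-c['t'][:,None])).T
E
python3 - <<'E'
from h import *
o=manip.get_obs(); print({k:np.round(o[k],3) for k in o})
for n in ("top","side"):
    c=cam(n); cv2.imwrite(f'pics/{n}0.png',c['pixels'])
    print(n,'campos',-c['R'].T@c['t'])
    for th in ("plaque","stop","glue_bottle","bead_jar","wire_spool"):
        for r in manip.masks_of(n,th):
            P=cloud(c,r['mask'])
            print(th,round(r['p'],2),r['bbox'],r['mask'].sum(),np.round(np.median(P,0),3),np.round(np.percentile(P,2,axis=0),3),np.round(np.percentile(P,98,axis=0),3))
E
```

```text
{'clock': np.float64(0.0), 'joint_pos': array([-1.126,  0.333, -0.065,  1.461,  0.022,  1.35 , -0.088]), 'joint_velocities': array([-0.001, -0.001,  0.001, -0.001,  0.002, -0.   , -0.   ]), 'tau': array([ 1.0000e-03, -6.2544e+01,  5.0000e-02, -3.9160e+01,  1.6000e-02,
        1.0000e-02,  0.0000e+00]), 'position': array([0.282, 0.558, 0.231]), 'ee_rot': array([ 0.688, -0.164,  0.164, -0.687]), 'ft_force': array([-0.073,  0.029,  0.131]), 'torque': array([ 0.002, -0.024, -0.001]), 'grip_width': np.float64(0.998)}
top campos [0.37343329 0.0377216  0.86958522]
plaque 0.94 [163.1, 300.0, 231.9, 377.2] 4080 [0.275 0.204 0.014] [0.207 0.141 0.004] [0.344 0.266 0.017]
plaque 0.93 [358.2, 214.3, 409.7, 273.8] 2937 [ 0.479 -0.189  0.012] [ 0.42  -0.243  0.006] [ 0.541 -0.135  0.015]
plaque 0.92 [279.8, 210.1, 327.6, 256.7] 1662 [ 0.5   -0.01   0.009] [ 0.458 -0.059  0.006] [0.546 0.038 0.013]
plaque 0.63 [308.5, 87.4, 351.0, 130.5] 1439 [ 0.797 -0.071  0.009] [ 0.751 -0.119  0.001] [ 0.846 -0.02   0.012]
plaque 0.52 [256.3, 159.2, 336.0, 196.6] 1964 [0.62  0.007 0.02 ] [ 0.585 -0.076  0.001] 
[... 933 characters left out ...]
0.002] [ 0.842 -0.02   0.012]
plaque 0.56 [139.3, 197.2, 212.7, 241.9] 2008 [0.273 0.197 0.013] [ 0.203  0.138 -0.001] [0.345 0.271 0.017]
stop 0.83 [302.0, 206.6, 362.7, 266.0] 1451 [ 0.615 -0.007  0.022] [ 0.582 -0.08  -0.001] [0.665 0.09  0.046]
glue_bottle 0.78 [240.6, 184.6, 252.7, 221.6] 435 [0.453 0.148 0.053] [0.437 0.139 0.003] [0.472 0.166 0.099]
glue_bottle 0.51 [372.7, 298.2, 400.6, 322.9] 373 [ 0.658 -0.235  0.027] [ 0.642 -0.25  -0.   ] [ 0.679 -0.213  0.031]
bead_jar 0.73 [265.1, 176.5, 287.9, 201.1] 433 [0.544 0.188 0.04 ] [0.525 0.176 0.002] [0.57  0.221 0.056]
wire_spool 0.44 [302.2, 207.6, 362.5, 267.6] 1525 [ 0.614 -0.005  0.021] [ 0.581 -0.08  -0.003] [0.664 0.092 0.046]
```

View pics/top0.png

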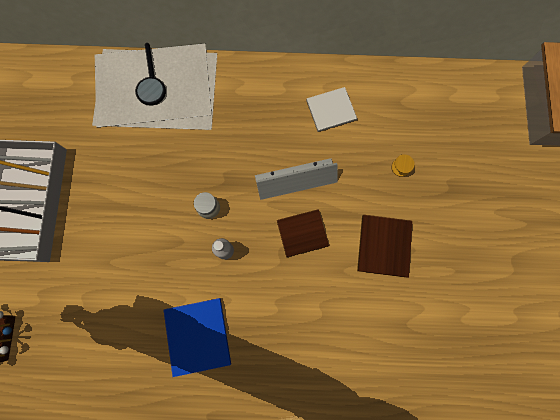

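View pics/side0.png

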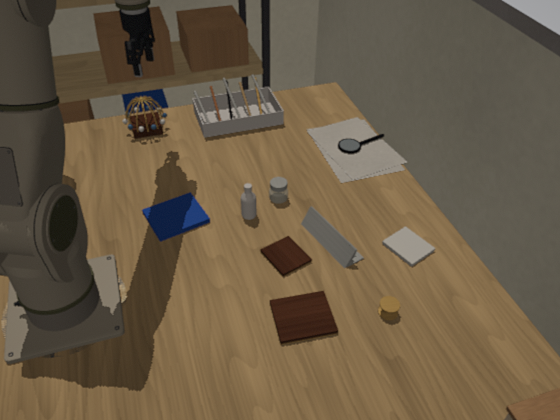

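Run:
```python
from h import *
for n in ("top","side"):
    c=cam(n)
    for th in ("plaque","stop"):
        for r in manip.masks_of(n,th):
            P=cloud(c,r['mask']); m=np.median(P,0)
            if abs(m[0]-.5)<.01 or th=='stop':
                if th=='plaque': Q=P[P[:,2]>.0065]
                else: Q=P[P[:,2]>.042]
                rect=cv2.minAreaRect((Q[:,:2]*1000).astype(np.float32)); print(n,th,rect,np.round(cv2.boxPoints(rect)), np.median(Q[:,2]))
                if th=='stop':
                    # fit sloping face
                    for lo,hi in ((.002,.008),(.01,.015),(.02,.025),(.03,.035),(.042,.05)):
                        S=P[(P[:,2]>lo)&(P[:,2]<hi)]
                        # min-x per y
                        ys=np.linspace(-.07,.08,7); print(lo,[round(float(S[abs(S[:,1]-y)<.012][:,0].min()),4) if (abs(S[:,1]-y)<.012).any() else None for y in ys])
o=manip.get_obs();print(o['clock'])
from scipy.spatial.transform import Rotation as R
print(R.from_quat(o['ee_rot']).as_matrix().round(3))
```

```text
top plaque ((502.1190490722656, -9.135051727294922), (84.2965316772461, 95.29039001464844), 16.872386932373047) [[448.  24.]
 [476. -67.]
 [556. -42.]
 [529.  49.]] 0.009609067810294084
top stop ((625.4981689453125, 8.980979919433594), (10.64281940460205, 177.84573364257812), 15.2275390625) [[597.  93.]
 [644. -78.]
 [654. -75.]
 [607.  96.]] 0.04535258990395302
0.002 [0.6158, 0.6095, 0.6017, 0.5966, 0.5884, 0.5829, 0.5769]
0.01 [0.6227, 0.6169, 0.6087, 0.6014, 0.5933, 0.5871, 0.582]
0.02 [0.6272, 0.621, 0.6137, 0.6073, 0.6, 0.5943, 0.5886]
0.03 [0.6345, 0.6273, 0.6198, 0.6141, 0.6062, 0.6007, 0.5928]
0.042 [0.6411, 0.6339, 0.6252, 0.6199, 0.6137, 0.6059, 0.6013]
side plaque ((499.1617736816406, -9.047622680664062), (87.15782165527344, 99.47909545898438), 17.720497131347656) [[443.  25.]
 [473. -70.]
 [556. -43.]
 [526.  52.]] 0.008815091065264912
side stop ((624.7850952148438, 4.672157287597656), (16.103986740112305, 172.87957763671875), 17.702585220336914) [[591.  85.]
 [643. -80.]
 [659. -75.]
 [606.  89.]] 0.04433921827700364
0.002 [0.6124, 0.6074, 0.6022, 0.5931, 0.5881, 0.5808, 0.5763]
0.01 [0.6196, 0.615, 0.6082, 0.5981, 0.5909, 0.5826, 0.5783]
0.02 [0.6248, 0.6196, 0.6103, 0.6058, 0.5976, 0.593, 0.5814]
0.03 [0.6317, 0.6241, 0.6156, 0.611, 0.6041, 0.6013, 0.5911]
0.042 [0.6393, 0.6315, 0.6256, 0.6176, 0.6114, 0.5972, 0.5996]
side stop ((0.0, 0.0), (0.0, 0.0), 0.0) [[0. 0.]
 [0. 0.]
 [0. 0.]
 [0. 0.]] nan
0.002 [0.4713, 0.4643, 0.4551, 0.4495, 0.4468, 0.511, None]
0.01 [0.4848, 0.4643, 0.4573, 0.4506, 0.4513, 0.5153, None]
0.02 [None, None, None, None, None, None, None]
0.03 [None, None, None, None, None, None, None]
0.042 [None, None, None, None, None, None, None]
0.9
[[ 0.893  0.     0.451]
 [-0.451  0.     0.893]
 [-0.    -1.     0.   ]]
  return _methods._mean(a, axis=axis, dtype=dtype,
  ret = ret.dtype.type(ret / rcount)
```

The target is the small dark plaque at (0.501, -0.009), 10 mm high. It lies about 91 mm in front of the stop's foot and 15 mm to the left. In the top picture it is at pixel (303, 233). The larger dark plaque at pixel (386, 245), the blue one and the white one stay put. The stop is at pixel (297, 178), yawed about 15° with its foot middle near (0.594, 0.000). The plaque is yawed about 17°.

Next I close the fingers and move behind the plaque's near edge.

>>> {"api": "arm_command", "payload": {"commands": [[[15.4,-58.5,-7,0,0,43],[15.4,-58.5,-7,0,0,43],[15.4,-58.5,-7,0,0,43],[15.4,-58.5,-7,0,0,43],[15.4,-58.5,-7,0,0,43],[15.4,-58.5,-7,0,0,43],[15.4,-58.5,-7,0,0,43],[15.4,-58.5,-7,0,0,43],[15.4,-58.5,-7,0,0,43],[15.4,-58.5,-7,0,0,43],[15.4,-58.5,-7,0,0,43],[15.4,-58.5,-7,0,0,43],[15.4,-58.5,-7,0,0,43],[15.4,-58.5,-7,0,0,43],[15.4,-58.5,-7,0,0,43],[15.4,-58.5,-7,0,0,43],[15.4,-58.5,-7,0,0,43],[15.4,-58.5,-7,0,0,43]]], "claw": 0, "newtons": 40}}

```text
clock: 2.7
position: [0.4358, -0.0263, 0.1614]
ee_rot: [-0.7, -0.1, 0.1, 0.7]
ft_force: [0.2, -0.5, -0.5]
grip_width: 0.001
```

>>> {"api": "arm_command", "payload": {"commands": [[[0,0,-5,0,0,0],[0,0,-10,0,0,0],[0,0,-13,0,0,0],[0,0,-15,0,0,0],[0,0,-15.5,0,0,0],[0,0,-15.8,0,0,0],[0,0,-15.8,0,0,0]]]}}

```text
clock: 3.4
position: [0.4364, -0.0269, 0.004]
ee_rot: [-0.7, -0.1, 0.099, 0.7]
ft_force: [0.3, -0.5, -0.0]
grip_width: 0.003
```

Run:
```python
from h import *
from scipy.spatial.transform import Rotation as R
c=cam("side"); cv2.imwrite('pics/side1.png',cv2.resize(c['pixels'][180:320,200:400],None,fx=4,fy=4))
c=cam("wrist"); cv2.imwrite('pics/wrist1.png',c['pixels'])
o=manip.get_obs(); print(o['clock'],o['position'],o['ft_force']);print(R.from_quat(o['ee_rot']).as_matrix().round(3))
for r in manip.masks_of("wrist","plaque"):
    P=cloud(c,r['mask']);Q=P[P[:,2]>.006]; print(r['p'],r['bbox'],cv2.minAreaRect((Q[:,:2]*1000).astype(np.float32)),np.median(P,0))
```

```text
3.5 [ 0.43667561 -0.02694637  0.00436147] [ 0.26785449 -0.18731454  0.87911954]
[[ 0.96   0.002 -0.279]
 [ 0.279  0.001  0.96 ]
 [ 0.002 -1.     0.   ]]
0.92 [165.9, 349.9, 283.9, 380.2] ((474.2731018066406, -40.59104919433594), (40.55073547363281, 52.02490234375), 18.302831649780273) [ 0.47956793 -0.01558874  0.00992017]
0.55 [0.0, 163.5, 41.0, 350.1] ((457.71746826171875, -132.68008422851562), (69.29953002929688, 11.747671127319336), 4.335123062133789) [ 0.443795   -0.13317331  0.00765992]
```

View pics/side1.png

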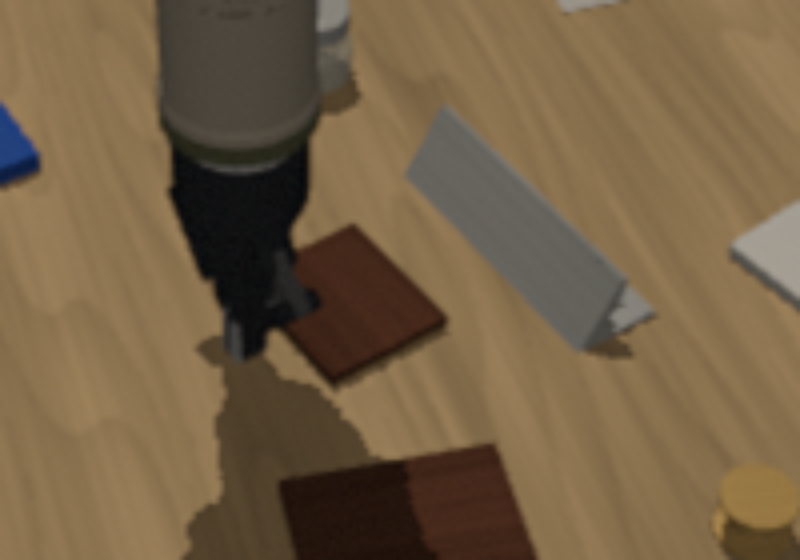

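View pics/wrist1.png

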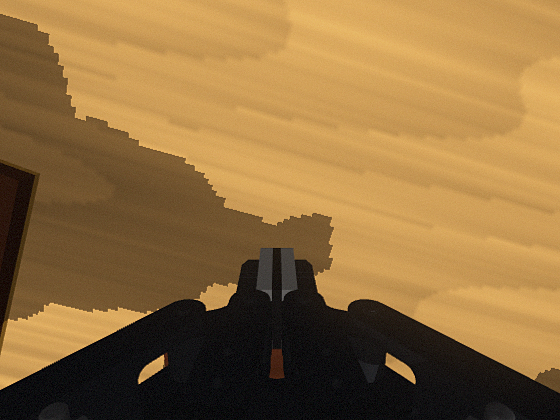

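The closed tip is on the bench behind the near edge: tip at pixel (240, 350), plaque at (355, 300), stop at (500, 250) in the crop. I now push along the stop's normal.

>>> {"api": "arm_command", "payload": {"commands": [[[1,0.3,-0.1,0,0,-1],[2,0.5,-0.1,0,0,-1],[2.9,0.8,-0.1,0,0,-1],[3.9,1.0,-0.1,0,0,-1],[4.8,1.3,-0.1,0,0,-1],[5.8,1.5,-0.1,0,0,-1],[6.3,1.7,-0.1,0,0,-1],[6.8,1.8,-0.1,0,0,-1],[7.2,1.9,-0.1,0,0,-1],[7.7,2.1,-0.1,0,0,-1],[8.2,2.2,-0.1,0,0,-1],[8.7,2.3,-0.1,0,0,-1]]]}}

```text
clock: 4.75
position: [0.5203, -0.0053, 0.0014]
ee_rot: [-0.701, -0.091, 0.095, 0.701]
ft_force: [-2.1, -0.1, -0.3]
grip_width: 0.003
```

Run:
```python
from h import *
c=cam("side"); cv2.imwrite('pics/side2.png',cv2.resize(c['pixels'][180:320,200:400],None,fx=4,fy=4))
c=cam("top"); cv2.imwrite('pics/top2.png',cv2.resize(c['pixels'][120:280,200:400],None,fx=4,fy=3.75))
o=manip.get_obs(); print(o['clock'],o['position'],o['ft_force'])
```

```text
4.85 [ 0.52281953 -0.00416941  0.00205626] [-2.2543258  -0.23259283 -1.36035139]
```

View pics/side2.png

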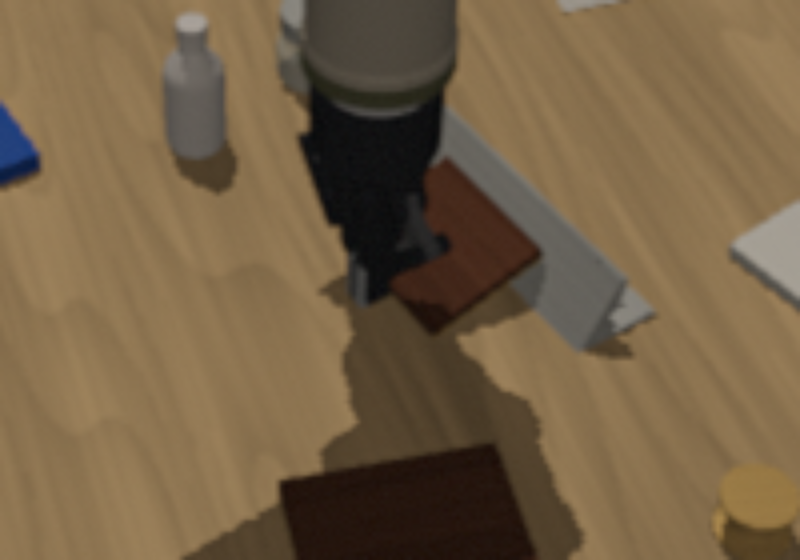

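View pics/top2.png

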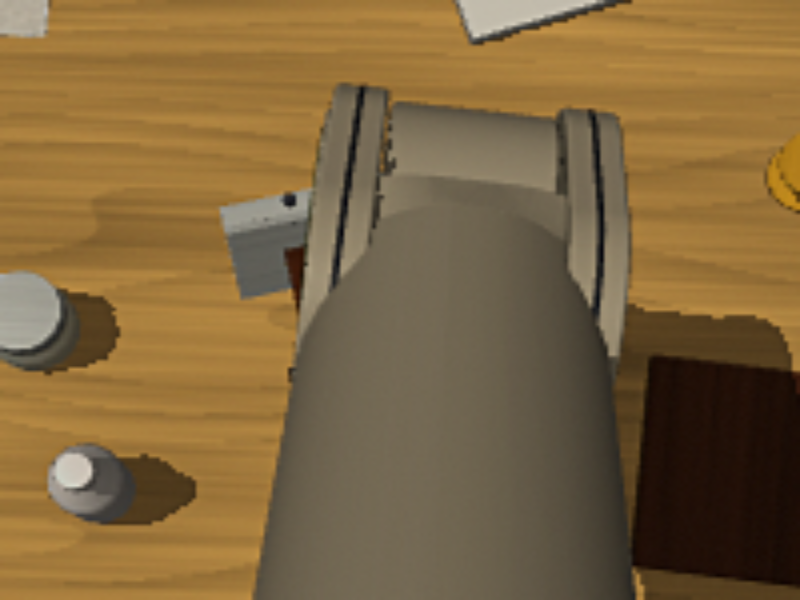

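The leading edge is riding up the slope (pixel (540, 250) in the side crop), the plaque is square to the stop, and the force is about 2 N. I keep pushing.

>>> {"api": "arm_command", "payload": {"commands": [[[0.5,0.1,0,0,0,0],[1.0,0.3,0,0,0,0],[1.4,0.4,0,0,0,0],[1.9,0.5,0,0,0,0],[2.4,0.6,0,0,0,0],[2.8,0.7,0,0,0,0],[3.2,0.8,0,0,0,0],[3.6,0.9,0,0,0,0],[4.0,1.1,0,0,0,0],[4.0,1.1,0,0,0,0]]]}}

```text
clock: 5.85
position: [0.5636, 0.0073, 0.0025]
ee_rot: [-0.701, -0.094, 0.093, 0.701]
ft_force: [-0.6, -1.2, -0.8]
grip_width: -0.001
```

Run:
```python
from h import *
c=cam("side"); cv2.imwrite('pics/side3.png',cv2.resize(c['pixels'][160:300,220:420],None,fx=4,fy=4))
o=manip.get_obs(); print(o['clock'],o['position'],o['ft_force'])
for r in manip.masks_of("side","plaque"):
    P=cloud(c,r['mask']); print(r['p'],r['bbox'],np.percentile(P,[2,50,98],axis=0).round(3).tolist())
```

```text
5.9 [0.5633966  0.00711176 0.0025014 ] [0.59186899 0.37871635 1.20990445]
0.88 [314.0, 211.2, 344.5, 252.1] [[0.579, -0.033, 0.007], [0.613, -0.008, 0.047], [0.637, 0.041, 0.067]]
0.79 [266.7, 291.7, 340.6, 347.5] [[0.417, -0.246, -0.0], [0.477, -0.195, 0.011], [0.54, -0.136, 0.015]]
0.77 [381.2, 225.3, 436.5, 270.2] [[0.746, -0.121, -0.003], [0.793, -0.072, 0.007], [0.845, -0.017, 0.012]]
0.75 [138.5, 196.0, 211.7, 243.3] [[0.206, 0.138, 0.002], [0.272, 0.196, 0.013], [0.34, 0.266, 0.017]]
```

View pics/side3.png

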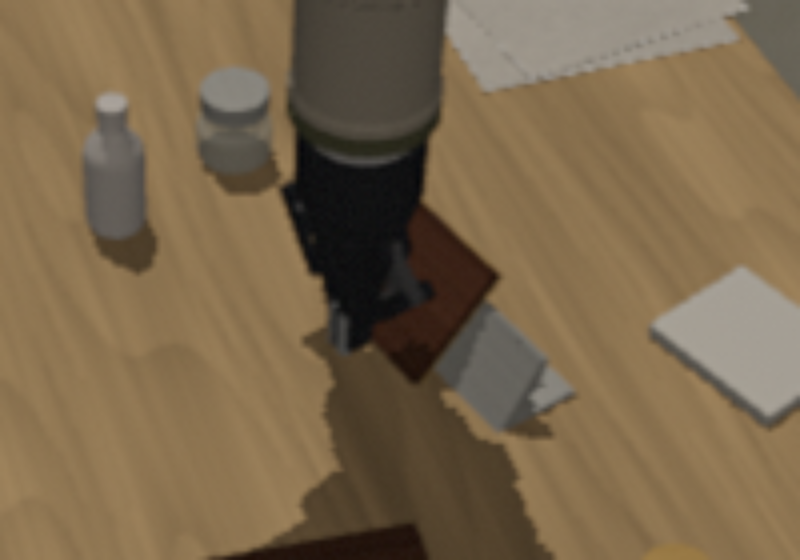

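The plaque is nearly up (top at 67 mm, seen at pixel (440, 290)). I push the last few mm gently.

>>> {"api": "arm_command", "payload": {"commands": [[[0.2,0.1,0,0,0,0],[0.4,0.1,0,0,0,0],[0.6,0.2,0,0,0,0],[0.7,0.2,0,0,0,0],[0.7,0.2,0,0,0,0]]]}}

```text
clock: 6.45
position: [0.5699, 0.009, 0.0022]
ee_rot: [-0.701, -0.094, 0.094, 0.701]
ft_force: [-0.7, -0.6, -0.7]
grip_width: -0.002
```

```bash
cat > fit.py <<'E'
from h import *
import sys
c=cam("side"); cv2.imwrite(f'pics/{sys.argv[1]}.png',cv2.resize(c['pixels'][160:300,220:420],None,fx=4,fy=4))
o=manip.get_obs(); print(o['clock'],o['position'],o['ft_force'])
n=np.array([.966,.2565,0]);t=np.array([-.2565,.966,0]);o0=np.array([.5935,.0003,0])
for r in manip.masks_of("side","plaque"):
    P=cloud(c,r['mask'])-o0
    if np.linalg.norm(np.median(P,0)[:2])>.11: continue
    L=np.c_[P@n,P@t,P[:,2]]
    print(r['p'],r['bbox'],np.percentile(L,[2,50,98],axis=0).round(3).tolist())
    # fit plane (ransac-ish)
    Q=L
    for i in range(6):
        m=np.median(Q,0) if i==0 else Q.mean(0); w=np.linalg.svd(Q-m,full_matrices=False)[2][2]; d=(L-m)@w; Q=L[abs(d)<.004]
    w=w*np.sign(w[2]); print('normal',w.round(3),'tilt',np.degrees(np.arccos(w[2])).round(1),'yaw off',np.degrees(np.arctan2(w[1],-w[0])).round(1),'n at z=5mm',(m[0]-(.005-m[2])*w[2]/w[0]).round(4))
E
python3 fit.py side4
```

```text
6.5 [0.56992042 0.00899803 0.00230251] [-0.42984235  0.97812821 -0.21282241]
0.73 [312.8, 210.2, 343.2, 251.8] [[-0.01, -0.034, 0.006], [0.022, -0.014, 0.049], [0.045, 0.03, 0.072]]
normal [-0.808  0.012  0.589] tilt 53.9 yaw off 0.9 n at z=5mm -0.0108
```

View pics/side4.png

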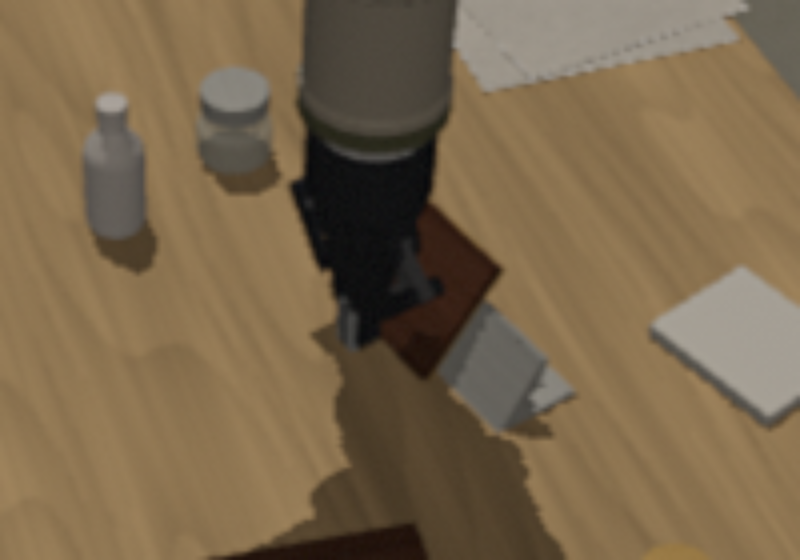

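>>> {"api": "arm_command", "payload": {"commands": [[[0.1,0,0,0,0,0],[0.2,0.1,0,0,0,0],[0.3,0.1,0,0,0,0],[0.4,0.1,0,0,0,0],[0.4,0.1,0,0,0,0]]]}}

```text
clock: 7.05
position: [0.574, 0.0099, 0.0023]
ee_rot: [-0.701, -0.094, 0.093, 0.701]
ft_force: [-0.8, -0.5, 0.0]
grip_width: 0.003
```

```bash
python3 fit.py side5
```

```text
7.1 [0.57395357 0.00989978 0.00236582] [-0.62580145 -0.36024097 -1.04166239]
0.65 [317.5, 210.5, 343.1, 252.1] [[-0.008, -0.035, 0.004], [0.021, -0.017, 0.047], [0.043, 0.023, 0.075]]
normal [-0.837  0.006  0.547] tilt 56.9 yaw off 0.4 n at z=5mm -0.0068
```

>>> {"api": "arm_command", "payload": {"commands": [[[0.1,0,0,0,0,0],[0.2,0.1,0,0,0,0],[0.3,0.1,0,0,0,0],[0.3,0.1,0,0,0,0]]]}}

```text
clock: 7.55
position: [0.5769, 0.0109, 0.0024]
ee_rot: [-0.701, -0.094, 0.093, 0.701]
ft_force: [-2.4, 0.3, -0.2]
grip_width: 0.003
```

```bash
python3 fit.py side6
```

```text
7.6 [0.57690686 0.01092526 0.00236204] [-2.00780164 -0.52692827 -0.64272683]
```

>>> {"api": "arm_command", "payload": {"commands": [[[0.1,0,0,0,0,0],[0.2,0,0,0,0,0],[0.2,0,0,0,0,0]]]}}

```text
clock: 7.95
position: [0.5776, 0.0109, 0.0021]
ee_rot: [-0.701, -0.093, 0.094, 0.701]
ft_force: [-7.5, 0.6, 3.7]
grip_width: -0.0
```

```bash
python3 fit.py side7
```

```text
8.0 [0.57758063 0.01093611 0.00207908] [-8.37172017  0.73849993  4.0816137 ]
0.68 [317.3, 210.2, 343.7, 252.7] [[-0.005, -0.034, 0.003], [0.021, -0.017, 0.046], [0.044, 0.019, 0.078]]
normal [-0.866 -0.002  0.5  ] tilt 60.0 yaw off -0.1 n at z=5mm -0.0034
```

View pics/side7.png

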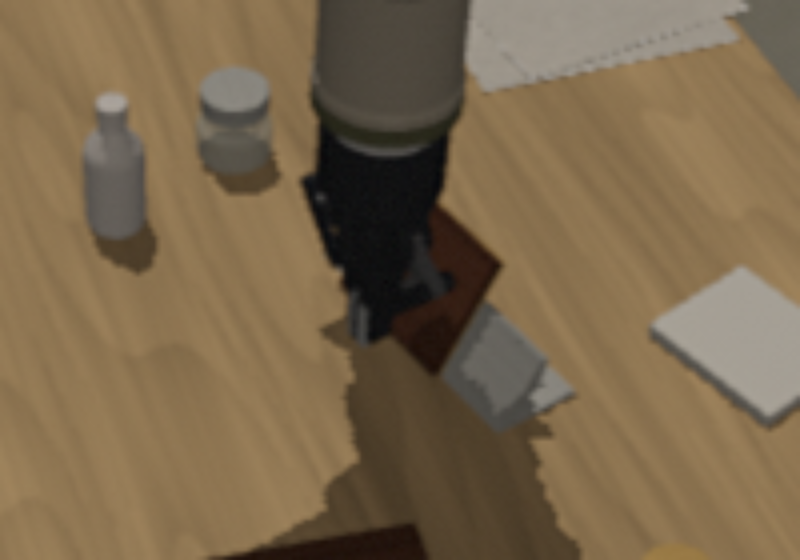

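The plaque is seated: the fitted tilt is 60.0°, the yaw is square to the stop, and the force rose to 8 N. I back off and rise.

>>> {"api": "arm_command", "payload": {"commands": [[[-0.2,0,0,0,0,0],[-0.5,-0.1,0,0,0,0],[-1.0,-0.3,0,0,0,0],[-2,-0.5,0,0,0,0],[-3.9,-1.0,0,0,0,0],[-5,-1.3,3,0,0,0],[-5,-1.3,8,0,0,0],[-5,-1.3,13,0,0,0],[-5,-1.3,16,0,0,0],[-5,-1.3,16,0,0,0]]]}}

```text
clock: 9.05
position: [0.5308, -0.0023, 0.1669]
ee_rot: [-0.701, -0.096, 0.091, 0.701]
ft_force: [0.3, -0.6, -0.2]
grip_width: 0.002
```

```bash
python3 fit.py side8
python3 - <<'E'
from h import *
c=cam("wrist"); cv2.imwrite('pics/wrist8.png',c['pixels'])
c=cam("top"); cv2.imwrite('pics/top8.png',cv2.resize(c['pixels'][120:280,200:400],None,fx=4,fy=3.75))
E
```

```text
9.1 [ 0.52956814 -0.00215765  0.16430558] [-0.66855089 -0.22435253 -0.86494778]
0.68 [303.9, 203.4, 341.8, 251.7] [[-0.005, -0.033, 0.001], [0.017, 0.01, 0.041], [0.039, 0.061, 0.075]]
normal [-0.866 -0.01   0.5  ] tilt 60.0 yaw off -0.7 n at z=5mm -0.0037
```

View pics/side8.png

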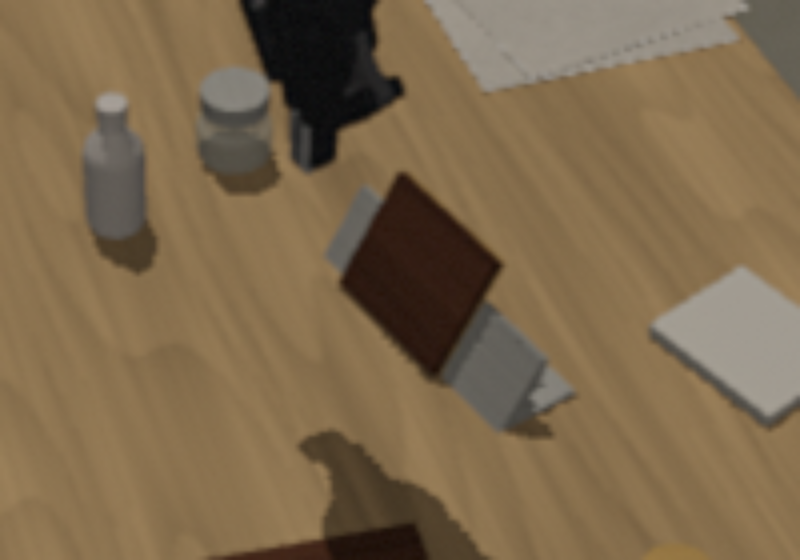

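View pics/top8.png

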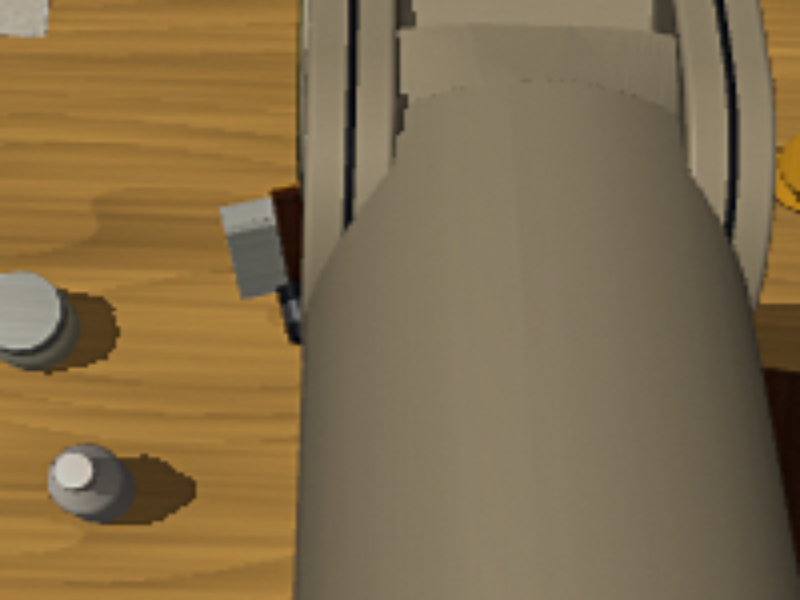

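The plaque leans stably alone at 60°, pixel (420, 275). I now pass over it and go down behind the stop.

>>> {"api": "arm_command", "payload": {"commands": [[[4,1.1,0,0,0,0],[8,2.2,0,0,0,0],[12,3.2,0,0,0,0],[14.2,3.8,0,0,0,0],[14.2,3.8,-3,0,0,0],[14.2,3.8,-7,0,0,0],[14.2,3.8,-9.5,0,0,0],[14.2,3.8,-10.3,0,0,0],[14.2,3.8,-10.3,0,0,0]]]}}

```text
clock: 10.15
position: [0.6696, 0.0356, 0.0574]
ee_rot: [0.701, 0.092, -0.095, -0.701]
ft_force: [-0.6, 0.1, 1.2]
grip_width: -0.002
```

```bash
python3 fit.py side9
python3 - <<'E'
from h import *
c=cam("wrist"); cv2.imwrite('pics/wrist9.png',c['pixels'])
E
```

```text
10.2 [0.67065841 0.03564598 0.05918832] [-0.29546815  0.28680032  0.52045572]
0.74 [302.3, 200.7, 345.4, 251.4] [[-0.004, -0.033, 0.002], [0.018, 0.011, 0.041], [0.044, 0.062, 0.075]]
normal [-0.864 -0.009  0.503] tilt 59.8 yaw off -0.6 n at z=5mm -0.004
```

View pics/side9.png

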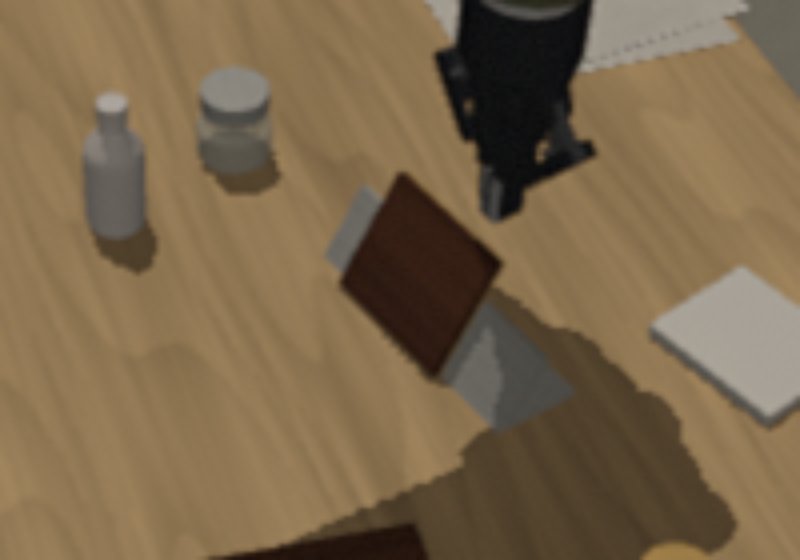

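View pics/wrist9.png

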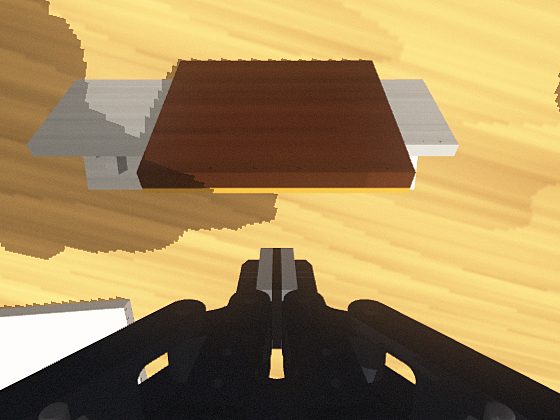

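The wrist view shows the finger (column 277) centred on the plaque's raised edge (columns 137–415), behind it and above the base. I now push towards the robot.

>>> {"api": "arm_command", "payload": {"commands": [[[-1,-0.3,0,0,0,0],[-2,-0.5,0,0,0,0],[-2.4,-0.6,0,0,0,0],[-2.9,-0.8,0,0,0,0],[-3.4,-0.9,0,0,0,0],[-3.9,-1.0,0,0,0,0],[-4.4,-1.2,0,0,0,0],[-4.8,-1.3,0,0,0,0]]]}}

```text
clock: 11.1
position: [0.6223, 0.0226, 0.0593]
ee_rot: [-0.701, -0.093, 0.094, 0.701]
ft_force: [0.4, 0.0, 0.2]
grip_width: -0.003
```

```bash
python3 fit.py side10
python3 - <<'E'
from h import *
c=cam("wrist"); cv2.imwrite('pics/wrist10.png',c['pixels'])
E
```

```text
11.15 [0.62186051 0.02240281 0.05919718] [0.18618236 0.11659752 0.44599685]
0.85 [301.8, 203.2, 336.8, 254.1] [[-0.006, -0.033, -0.001], [0.004, 0.011, 0.045], [0.018, 0.066, 0.083]]
normal [-0.981 -0.011  0.194] tilt 78.8 yaw off -0.6 n at z=5mm -0.0049
```

View pics/side10.png

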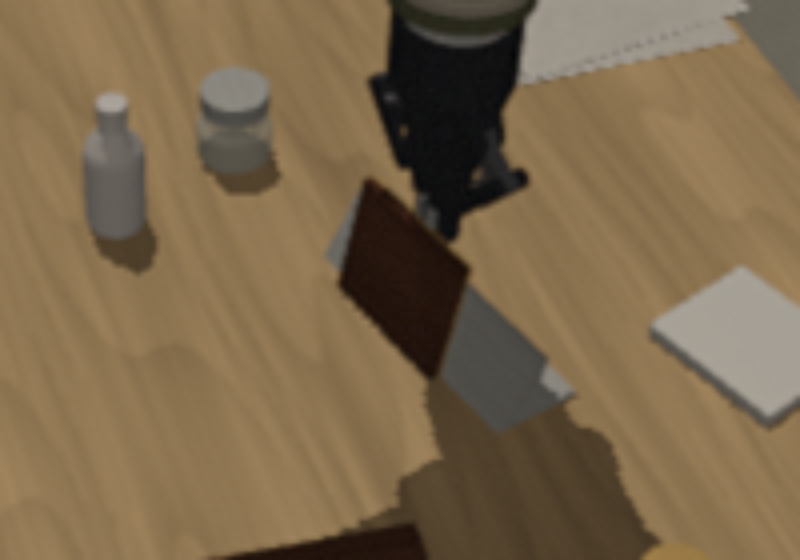

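View pics/wrist10.png

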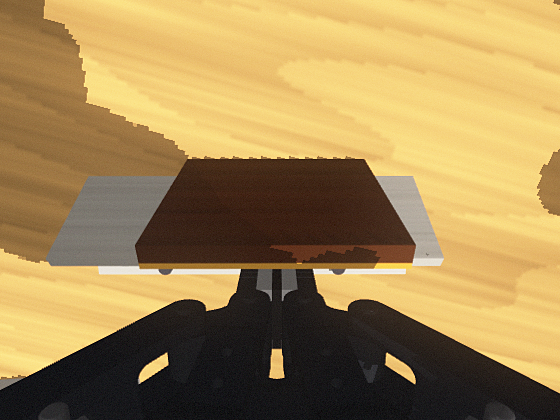

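The tilt is now 79°, the lower edge hasn't moved, and the yaw is still square. I push slowly past upright.

>>> {"api": "arm_command", "payload": {"commands": [[[-0.4,-0.1,0,0,0,0],[-0.8,-0.2,0,0,0,0],[-1.2,-0.3,0,0,0,0],[-1.5,-0.4,0,0,0,0],[-1.8,-0.5,0,0,0,0],[-2.1,-0.6,0,0,0,0],[-2.4,-0.6,0,0,0,0],[-2.7,-0.7,0,0,0,0],[-3.0,-0.8,0,0,0,0],[-3.3,-0.9,0,0,0,0],[-3.6,-1.0,0,0,0,0]]]}}

```text
clock: 12.35
position: [0.5866, 0.0128, 0.0593]
ee_rot: [-0.701, -0.093, 0.093, 0.701]
ft_force: [-0.1, -0.4, 0.1]
grip_width: 0.0
```

```bash
python3 fit.py side11
```

```text
12.4 [0.58618095 0.01252301 0.05930731] [-0.01912864 -0.66906869 -0.41711712]
0.92 [275.2, 228.0, 322.5, 266.0] [[-0.093, -0.034, 0.001], [-0.053, 0.012, 0.007], [-0.011, 0.062, 0.011]]
normal [ 0.    -0.003  1.   ] tilt 0.2 yaw off -95.9 n at z=5mm 4.8932
```

View pics/side11.png

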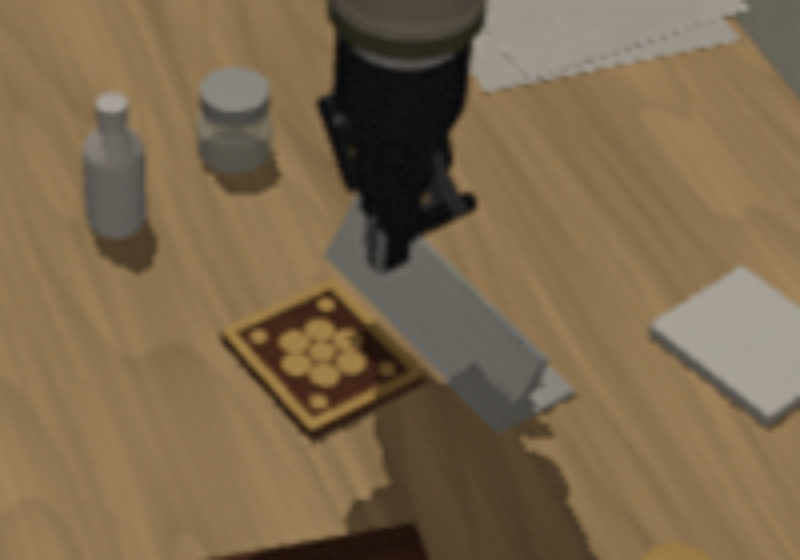

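The plaque lies flat with the flower side up (pixel (320, 355), tilt 0.2°, top about 10 mm). I raise the arm clear and check the scene.

>>> {"api": "arm_command", "payload": {"commands": [[[0,0,3,0,0,0],[0,0,8,0,0,0],[0,0,13,0,0,0],[0,0,16,0,0,0],[0,0,16,0,0,0],[-5,5,16,0,0,0],[-8,9,16,0,0,0],[-11,13,16,0,0,0],[-14,17,16,0,0,0],[-16,21,16,0,0,0],[-16,25,16,0,0,0],[-16,29,16,0,0,0],[-16,33,16,0,0,0],[-16,33,16,0,0,0],[-16,33,16,0,0,0]]]}}

```text
clock: 13.95
position: [0.4263, 0.3432, 0.2182]
ee_rot: [0.701, 0.094, -0.095, -0.7]
ft_force: [0.2, -0.5, -0.5]
grip_width: -0.001
```

Run:
```python
from h import *
for n in ("top","side"):
    c=cam(n); cv2.imwrite(f'pics/{n}12.png',c['pixels'])
    for th in ("plaque","glue_bottle","bead_jar","wire_spool"):
        for r in manip.masks_of(n,th):
            P=cloud(c,r['mask'])
            if len(P) and r['p']>.5: print(n,th,round(r['p'],2),np.round(np.median(P,0),3))
o=manip.get_obs(); print(o['clock'],o['position'],o['ft_force'],abs(o['joint_velocities']).max())
```

```text
top plaque 0.96 [ 0.542 -0.     0.008]
top plaque 0.74 [ 0.796 -0.07   0.009]
top plaque 0.72 [0.275 0.204 0.014]
top plaque 0.67 [ 0.479 -0.189  0.012]
top glue_bottle 0.6 [0.454 0.154 0.068]
top bead_jar 0.83 [0.547 0.198 0.054]
top wire_spool 0.61 [ 0.659 -0.228  0.029]
side plaque 0.87 [0.271 0.197 0.013]
side plaque 0.78 [ 0.539 -0.002  0.007]
side plaque 0.72 [ 0.477 -0.196  0.011]
side plaque 0.55 [ 0.793 -0.074  0.007]
side glue_bottle 0.57 [0.453 0.149 0.042]
side bead_jar 0.74 [0.546 0.188 0.037]
side wire_spool 0.61 [ 0.657 -0.234  0.026]
14.45 [0.42691566 0.3426566  0.21949059] [-0.2180539  0.1619147  0.5510609] 0.0028209504331910755
```

View pics/top12.png

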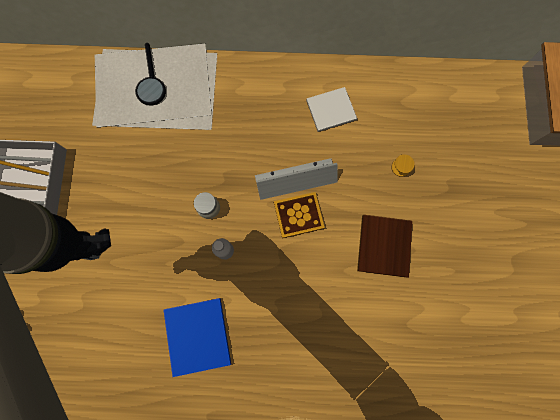

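The top view shows the plaque flower side up at pixel (299, 214) in front of the stop. Everything else is where it was, and the arm is clear.

```bash
python3 -c "
from workcell import manip
print(manip.hand_in())"
```

```text
the job is handed in; nothing more can be done
None
```

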